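# Counter-hold a hidden bolt head while the nut is run on

## Robot

A 6-joint arm with a two-finger parallel gripper is mounted at the origin on the work surface; the furniture and walls round the work are solid. World frame = base frame: x ahead of the robot, y to its left, z up, the work surface at z = 0. Lengths are in m, angles in rad, forces in N, time in s.
With the tool pointing down it reaches from about 0.375 to 0.9 m from the base axis. Payload 3.1 kg.
Tool frame: the origin (TCP) lies midway between the tips of the shut fingers; the grasp point (between the pads) lies grip_point_offset behind it (grip_point_offset is the distance from the TCP to the grasp point, in m); y points along the fingers, z is the direction in which the jaws open and shut, and the axes are right-handed (so a half turn about y gives the same grasp; the last joint's range is limited). The gripper opens to 87 mm and grips with 3 to 60 N. Pads are 19 mm wide; open, the fingers measure 117 mm over their backs; the gripper's body (75 mm by 190 mm) begins 51 mm behind the grasp point.
Start: joints at [-0.178, 0.527, 1.433, -0, 1.181, -0.178], TCP at [0.625, 0, 0.223] pointing down, gripper open.
Joint ranges: [-3.08, 3.08], [-0.75, 2.2], [0.22, 2.44], [-1.43, 4.57], [0, 2.65], [-2.85, 2.85]. Speed limits (rad/s): [2.79, 2.79, 3.14, 3.14, 3.14, 3.14].

## Interface

Orientations are given as a unit quaternion [x, y, z, w].
In Python, from rig import * gives the robot as it stands.
- The arm moves only by the tool jog_arm, never from a script. Its argument "increments" is a list that holds one entry, the list of rows, each a list of 7 numbers: the turn, a rotation vector about the world's x, y, z in degrees, then the shift along the world's x, y, z in m, then the closure, from -1 (fully open) to 1 (shut), so that 0 is half open. In form: [[[rx, ry, rz, x, y, z, jaw], ...]]. A call has 1 to 8 rows; each row is the pose to reach, as a shift and turn from the pose measured when the call began; what a row does not reach only later rows make up. A row lasts 1/10 s, in which the tool goes at most 50 mm and 8.59 degrees, less where a joint would pass 70% of its speed; a pose out of reach is approached as far as the arm can. A call with a gripper value outside its range is refused whole. The fingers move at their own pace and stop on an object; "squeeze" is the grip in N (left out, the last holds). Time passes only in rows, so rows that repeat a pose let the fingers close. It gives the time, the measured TCP pose, the force and the opening at its end, in the units of the state.
- get_obs(): the state, without advancing time (a new reading comes with each control period).
- camera(name): name is "scene" or "side" or "wrist"; returns the picture (420x560x3 uint8, red, green, blue); there is no depth.
- camera_info(name): a dict with "K" (3x3 intrinsics, pixels), "k1" (the pictures are not rectified: a ray, as slopes to the right and down, at radius r is drawn at 1 + k1 r^2 times it, then the intrinsics apply), "R" (3x3) and "t" (3): a world point X has camera coordinates R X + t. Camera axes: x right, y down, z forward; pixel columns grow to the right and rows downward; lengths in m; the calibration is good to about 2 mm. A picture is of the moment at which its call begins: read the wrist's pose just before it. camera_info takes no time and is no camera call; for the wrist camera it gives the pose at the moment of the call.
- hand_in(): hands the job in, once; it reports no verdict.
The state is a dict: "time": time; "q": joint angles; "joint_velocities": joint speeds; "joint_torque": joint torques, N m; "position": TCP position; "tool_rot": TCP orientation; "ft_force": force on the tool from outside, world axes, zero at the start; "moment": the same for the moment, N m; "grip_width": finger opening in m.
Only numpy, scipy, OpenCV 4.12 (cv2) and the standard library are available. Lean on these libraries where they do the work, as an engineer would, in place of code of your own. Each camera call takes 0.05 s, during which the arm holds its last target.

## Task

The nut runner is slowly turning a stiff lock nut, but the bolt spins round with it. Reach down into the narrow gap behind the bracket's front flange, grip the bolt's hexagon head between the fingers and keep it from turning until the nut has been driven on along the bolt by at least a quarter turn (the runner needs seven to ten seconds for that); finish still gripping the head, do not let go. Do not push hard against the bracket, and leave the steel bush and the aluminium part beside it where they stand.

Things in the scene. Friction and masses are not known exactly. Their poses are not given: they have to be found in the camera images.
- jig: steel base plate 225 x 160 x 10 mm fixed to the bench, carrying a grey geared motor (the nut runner, up to 102 mm high, on the robot's side) and the bracket. Origin on the bench top below the middle of the bracket's front flange; z up; x along the bolt's axis from runner to bolt head, roughly away from the robot; y along the bracket.
- bracket: plain steel U-shaped bracket, 150 mm long in y, open at the top and both ends, fixed on the base plate. Origin 10 mm above the jig's, same axes. Upright flanges at x = -4 to 4 mm (front, the bolt goes through it) and 52 to 60 mm (rear), gap 48 mm; their tops are 104 mm above the bench, the gap's floor 16 mm (two screw heads, 21 mm, at y = +-55 mm).
- bolt: steel hexagon bolt head, 30 mm across flats, 20 mm thick along x, in the gap behind the front flange. Origin at its centre, 68 mm above the bench, 26.5 mm from the middle of the front flange. x is the bolt's axis (as the jig's x); its y and z turn with it; one pair of flats faces its own +-y, the others 60 degrees on. It cannot shift, only turn; unheld it turns with the nut.
- nut (a joint): turn of the lock nut and its dark round socket (rad, positive about the jig's x: clockwise seen from the runner's side). The runner drives it steadily at about 0.25 rad/s (a quarter turn in some 6 to 7 s) all the time, whether or not the bolt is held.
- thread (a joint): how far the nut has been driven on along the bolt: turn of the nut relative to the bolt (rad), 0 at the start. It stays put while the bolt spins with the nut and grows at about 0.25 rad/s while the head is held still; the thread drags on the head with about 0.06 N m.
- bush: loose plain steel bush, an upright cylinder 36 mm in diameter, 84 mm high, standing beside the +y end of the bracket; origin at the centre of its underside. Leave it.
- al_part: loose aluminium part, square foot 46 x 46 mm with a round top, 48 mm high, standing beside the -y end of the bracket; origin at the centre of its underside. Leave it.

How it is judged:
By the outcome, as a careful person would: the job done as asked, in the order asked, and still so for the second after the job is handed in, while the arm keeps its last pose, push and grip.
It also fails if it takes over 58 s, if anything falls off the work surface, if the arm or the gripper's body presses on something with over 40 N, if the wrist force passes 120 N, or if a joint passes its speed limit or range.

## Working session

There is one attempt and no reset: what is moved stays moved. The work goes in short steps, Python scripts to look and compute and a tool call to move; the robot and the scene stay as the last step left them, time stands still between calls to the robot, and variables do not carry over. Pictures are saved under pics/ and viewed, and the job is handed in when it is done.

Besides the shell and the picture viewer there is one more tool, called after "Emit:" as name([rows], argument=value, ...), one row to a line, values as JSON. jog_arm: Moves the arm, as the interface text tells. Its arguments: {"type":"object","properties":{"increments":{"type":"array","items":{"type":"array","items":{"type":"array","items":{"type":"number"}}}},"squeeze":{"type":"number"}},"required":["increments"]}

```bash
mkdir -p pics; ls; python3 - <<'E'
from rig import *
import cv2
print(get_obs())
for n in ["scene","side","wrist"]:
    i=camera_info(n); print(n,i)
    cv2.imwrite(f"pics/{n}0.png",camera(n)[:,:,::-1])
print(get_obs()["time"])
E
```

```text
pics
{'time': 0.0, 'q': array([-1.78484679e-01,  5.28437414e-01,  1.43390467e+00, -1.45293995e-06,
        1.18138459e+00, -1.78496900e-01]), 'joint_velocities': array([-0.00135543,  0.00062161,  0.0004554 , -0.00193035, -0.00086452,
        0.00106543]), 'joint_torque': array([-5.45745443e-04, -4.40045428e+01, -1.76593530e+01,  6.32597599e-02,
        5.83207863e-02, -1.53719384e-04]), 'position': array([6.24269795e-01, 1.70354201e-04, 2.21588541e-01]), 'tool_rot': array([-0.50043361,  0.500616  , -0.49937704,  0.49957221]), 'ft_force': array([0.21307749, 0.09519471, 0.35698105]), 'moment': array([-0.02084842, -0.05665989,  0.00302913]), 'grip_width': 0.08706575492243583}
scene {'K': array([[453.85223656,   0.        , 278.0879188 ],
       [  0.        , 453.85223656, 210.06068414],
       [  0.        ,   0.        ,   1.        ]]), 'k1': -0.043891089233555634, 'R': array([[-0.89692707, -0.4413619 , -0.02686079],
       [-0.15980493,  0.3801947 , -0.91099636],
       [ 0.41229141, -0.81280482, -0.41153872]]), 't': array([0.46247402, 0.07258971, 0.81315661])}
side {'K': array([[453.94719011,   0.        , 280.96256535],
       [  0.        , 453.94719011, 208.34829133],
       [  0.        ,   0.        ,   1.        ]]), 'k1': -0.040162804361558196, 'R': array([[ 0.395089  ,  0.91863638, -0.00344667],
       [ 0.58227434, -0.25332417, -0.77251761],
       [-0.71053591,  0.3032063 , -0.63498399]]), 't': array([-0.33320417, -0.16202463,  1.18685573])}
wrist {'K': array([[313.98637091,   0.        , 276.91808944],
       [  0.        , 313.98637091, 209.74859379],
       [  0.        ,   0.        ,   1.        ]]), 'k1': -0.0727593135717533, 'R': array([[ 9.99999446e-01, -6.44007716e-04, -8.32830509e-04],
       [-4.09502206e-04, -9.66718738e-01,  2.55841188e-01],
       [-9.69876558e-04, -2.55840705e-01, -9.66718466e-01]]), 't': array([-0.62409584, -0.02993422,  0.38791213])}
0.15
```

View pics/scene0.png

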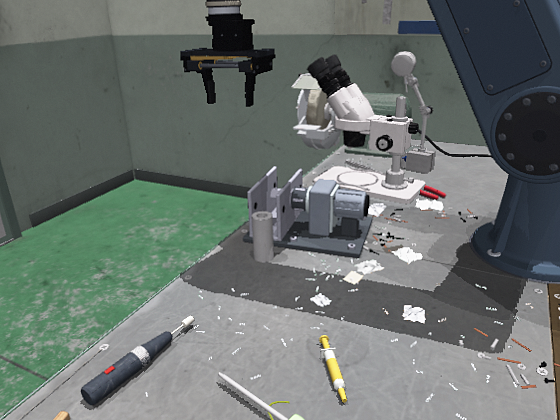

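View pics/side0.png

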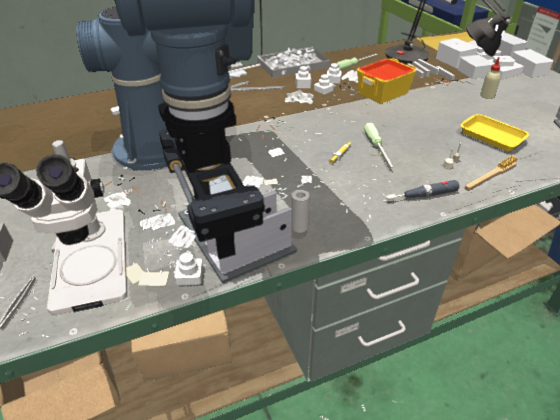

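View pics/wrist0.png

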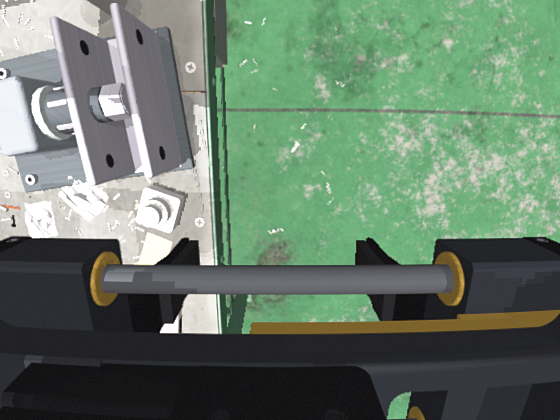

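```bash
python3 - <<'E'
from rig import *
import rig,cv2,numpy as np
print([n for n in dir(rig) if not n.startswith('_')])
try: print(grip_point_offset)
except Exception as e: print(e)
for n in ["scene","side","wrist"]:
    i=camera_info(n); print(n,-i["R"].T@i["t"])
im=cv2.imread("pics/wrist0.png"); cv2.imwrite("pics/w0c.png",cv2.resize(im[0:200,0:210],None,fx=3.0,fy=3.0,interpolation=cv2.INTER_CUBIC)) 
from scipy.spatial.transform import Rotation as R
print(R.from_quat(get_obs()["tool_rot"]).as_matrix().round(3))
E
```

```text
['Unreachable', 'camera', 'camera_info', 'get_obs', 'grip_point_offset', 'hand_in']
0.0187
scene [0.09114817 0.8374578  0.41319681]
side [ 1.06929169 -0.09481342  0.62731906]
wrist [0.62451327 0.06989438 0.38225895]
[[-0.    -0.002  1.   ]
 [-1.     0.    -0.   ]
 [-0.    -1.    -0.002]]
```

View pics/w0c.png

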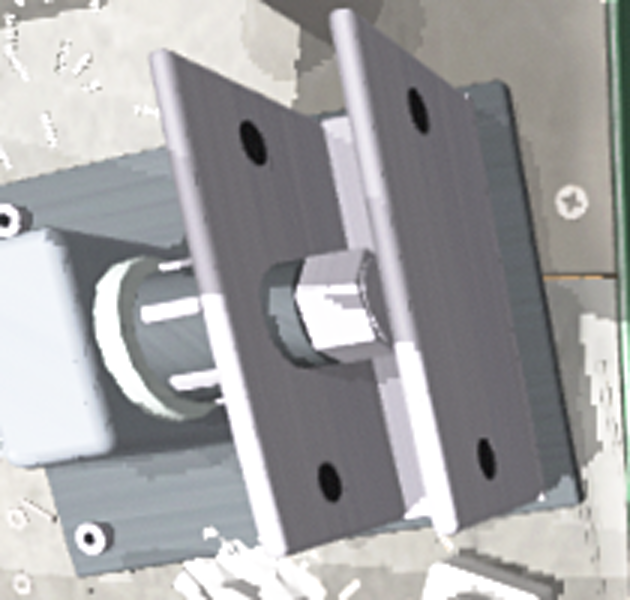

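```bash
cat > h.py <<'E'
from rig import *
import numpy as np, cv2
from scipy.optimize import least_squares
from scipy.spatial.transform import Rotation as Ro
def proj(i,X):
    c=np.atleast_2d(X)@i["R"].T+i["t"]; s=c[:,:2]/c[:,2:]; r2=(s**2).sum(1,keepdims=True)
    s=s*(1+i["k1"]*r2); return s@i["K"][:2,:2].T+i["K"][:2,2]
def jig(p,L):
    c,s=np.cos(p[2]),np.sin(p[2]); L=np.atleast_2d(L)
    return np.c_[p[0]+c*L[:,0]-s*L[:,1],p[1]+s*L[:,0]+c*L[:,1],L[:,2]]
E
python3 - <<'E'
from h import *
i=camera_info("wrist")
L=np.array([[-4,75,104],[4,75,104],[-4,-75,104],[4,-75,104],[52,75,104],[60,75,104],[52,-75,104],[60,-75,104]])/1e3
U=np.array([[152,57],[168,52],[268,556],[287,551],[332,15],[354,12],[437,530],[457,527]])/3
r=least_squares(lambda p:(proj(i,jig(p,L))-U).ravel(),[.45,.1,.2])
print(r.x,np.degrees(r.x[2])); print(r.fun.reshape(-1,2).round(2))
p=r.x
print("head",jig(p,[.0265,0,.068]),proj(i,jig(p,[.0265,0,.068]))*3)
for n in ["scene","side"]:
    print(n,proj(camera_info(n),jig(p,L)).round(1).tolist(), proj(camera_info(n),jig(p,[.0265,0,.068])))
E
python3 - <<'E'
import cv2
im=cv2.imread("pics/scene0.png"); cv2.imwrite("pics/s0c.png",cv2.resize(im[150:280,220:400],None,fx=4,fy=4,interpolation=cv2.INTER_CUBIC))
E
```

```text
[0.44442532 0.09167443 0.12565026] 7.199229671221582
[[-2.56 -2.86]
 [ 0.52 -3.21]
 [-0.75  3.09]
 [ 0.88  3.63]
 [-1.39 -2.57]
 [ 0.41 -3.44]
 [ 0.14  3.79]
 [ 1.91  3.64]]
head [[0.4707164  0.09499541 0.068     ]] [[358.08457571 307.42327251]]
scene [[278.1, 194.4], [273.9, 193.9], [301.6, 167.9], [297.9, 167.5], [249.2, 191.3], [245.1, 190.9], [276.1, 165.7], [272.6, 165.4]] [[276.33798274 195.73976407]]
side [[275.1, 190.9], [277.2, 193.1], [202.0, 217.0], [203.8, 219.5], [290.4, 206.8], [292.7, 209.2], [214.9, 235.4], [216.8, 238.2]] [[248.36327864 227.55432923]]
```

View pics/s0c.png

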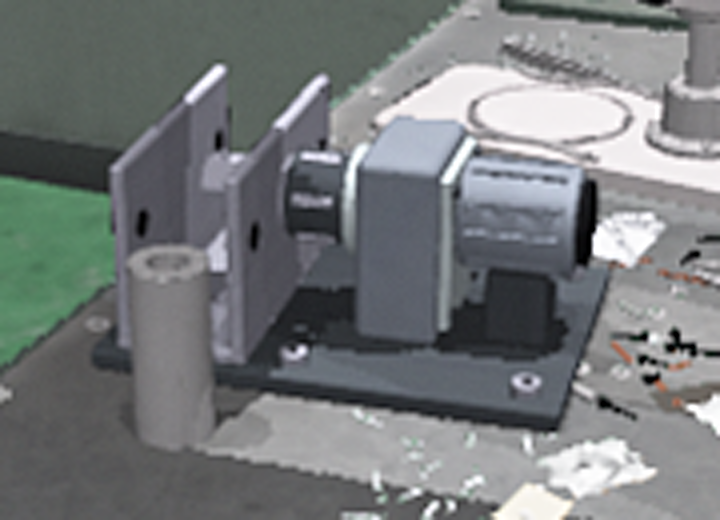

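Emit:
jog_arm([
  [[0,0,-8.3,-0.019,0.012,0,-1],[0,0,-16.6,-0.038,0.024,0,-1],[0,0,-24.9,-0.057,0.036,0,-1],[0,0,-33.2,-0.076,0.048,0,-1],[0,0,-41.5,-0.095,0.06,0,-1],[0,0,-49.8,-0.114,0.072,0,-1],[0,0,-58,-0.134,0.084,0,-1],[0,0,-66,-0.153,0.095,0,-1]],
], squeeze=50)

```text
time: 0.95
position: [0.4702, 0.0956, 0.2216]
tool_rot: [-0.145, 0.693, -0.691, 0.145]
ft_force: [0.8, -0.9, -0.6]
grip_width: 0.0873
```

Emit:
jog_arm([
  [[0,0,-8.4,0,0,0,-1],[0,0,-17,0,0,0,-1],[0,0,-17,0,0,0,-1]],
])

```text
time: 1.25
position: [0.47, 0.0958, 0.2216]
tool_rot: [-0.041, 0.707, -0.705, 0.041]
ft_force: [-0.0, 0.4, 0.2]
grip_width: 0.0868
```

```bash
python3 - <<'E'
from h import *
o=get_obs(); print(o["time"],o["q"].round(2),o["position"],Ro.from_quat(o["tool_rot"]).as_matrix().round(3).tolist())
i=camera_info("wrist"); im=camera("wrist")[:,:,::-1]; np.save("i1.npy",i,allow_pickle=True)
cv2.imwrite("pics/w1.png",im)
E
```

```text
1.25 [-0.03  0.33  1.79  0.    1.02  1.42] [0.46995956 0.09579568 0.22156252] [[-0.993, -0.001, 0.117], [-0.117, 0.002, -0.993], [0.001, -1.0, -0.002]]
```

View pics/w1.png

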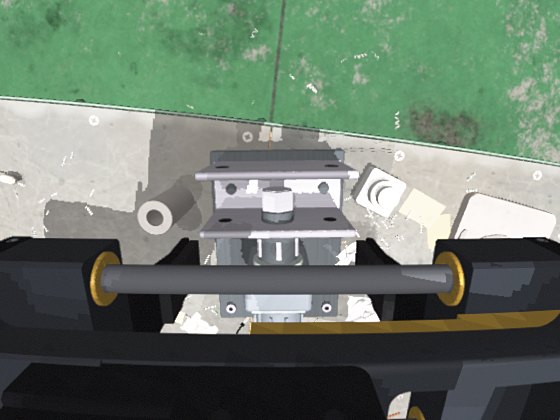

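```bash
python3 - <<'E'
import cv2
im=cv2.imread("pics/w1.png"); cv2.imwrite("pics/w1c.png",cv2.resize(im[140:250,190:370],None,fx=4,fy=4,interpolation=cv2.INTER_CUBIC))
E
```

```text
(no output)
```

View pics/w1c.png

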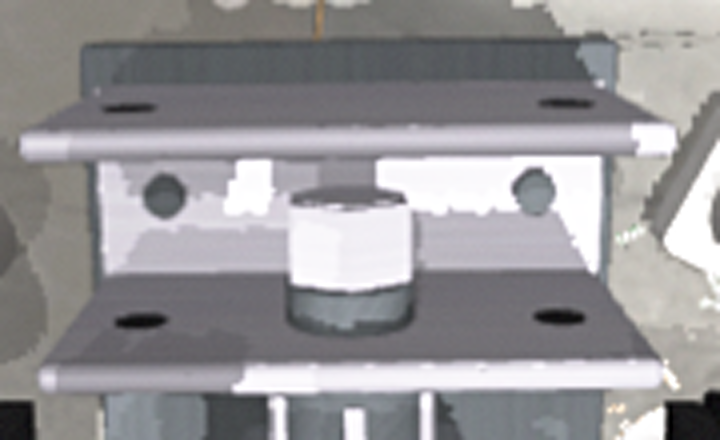

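```bash
python3 - <<'E'
from h import *
i=np.load("i1.npy",allow_pickle=True).item()
L=np.array([[60,75,104],[52,75,104],[60,-75,104],[52,-75,104],[4,75,104],[-4,75,104],[4,-75,104],[-4,-75,104]])/1e3
U=np.array([[21,134],[21,159],[677,127],[674,154],[40,367],[40,391],[664,361],[664,387]])
U=(U+.5)/4-.5+[190,140]
for zf in (0,1):
  f=lambda p:(proj(i,jig(p[:3],L)+[0,0,zf*p[3]])-U).ravel()
  r=least_squares(f,[.45,.1,.12,0]); print(r.x,np.degrees(r.x[2])); print(r.fun.reshape(-1,2).round(2).tolist())
  p=r.x[:3]; print("head",jig(p,[.0265,0,.068]))
i=i
print(i["t"], -i["R"].T@i["t"])
# screw heads at y=+-55, z21, x=28
print((proj(i,jig(p,np.array([[28,55,21],[28,-55,21]])/1e3))-[190,140])*4)
E
```

```text
[0.44239504 0.09241328 0.12617669 0.        ] 7.229391563185679
[[-2.13, -1.58], [-1.48, 1.03], [2.0, -1.48], [2.27, 0.66], [-2.29, -0.26], [-1.63, 1.77], [1.85, -0.22], [1.36, 1.34]]
head [[0.46868437 0.0957481  0.068     ]]
[ 0.44094285  0.09224441  0.12615952 -0.00660306] 7.228408173445421
[[-0.15, -0.99], [0.47, 1.42], [0.04, -0.84], [0.34, 1.09], [-0.5, -1.03], [0.12, 0.84], [0.06, -0.95], [-0.41, 0.44]]
head [[0.46723224 0.09557878 0.068     ]]
[0.04107962 0.43190554 0.50895701] [0.53906883 0.10374466 0.38198037]
[[160.86156381 200.06748267]
 [536.45687947 196.48179688]]
```

Emit:
jog_arm([
  [[0,0,0.5,0,0,-0.03,-0.6],[0,0,0.5,-0.001,0,-0.06,-0.2],[0,0,0.5,-0.001,0,-0.09,-0.1],[0,0,0.5,-0.001,0,-0.09,-0.1],[0,0,0.5,-0.001,0,-0.09,-0.1]],
])

```text
time: 1.8
position: [0.4692, 0.0956, 0.1315]
tool_rot: [-0.046, 0.706, -0.705, 0.045]
ft_force: [0.1, -0.5, 0.2]
grip_width: 0.055
```

```bash
cat > snap.py <<'E'
from h import *
import sys
n=sys.argv[1]; o=get_obs(); print(o["time"],o["position"].round(4),o["grip_width"])
i=camera_info("wrist"); im=camera("wrist")[:,:,::-1]; np.save(f"i{n}.npy",i,allow_pickle=True)
cv2.imwrite(f"pics/w{n}.png",im)
E
python3 snap.py 2
```

```text
1.8 [0.4692 0.0956 0.1315] 0.05495088563457385
```

View pics/w2.png

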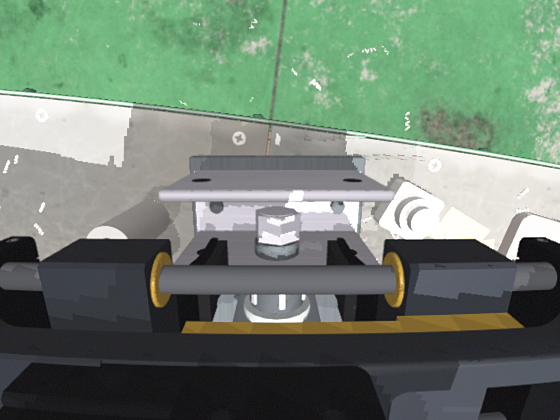

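```bash
python3 - <<'E'
import cv2
im=cv2.imread("pics/w2.png"); cv2.imwrite("pics/w2c.png",cv2.resize(im[150:290,150:400],None,fx=3.2,fy=3.2,interpolation=cv2.INTER_CUBIC))
E
```

```text
(no output)
```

View pics/w2c.png

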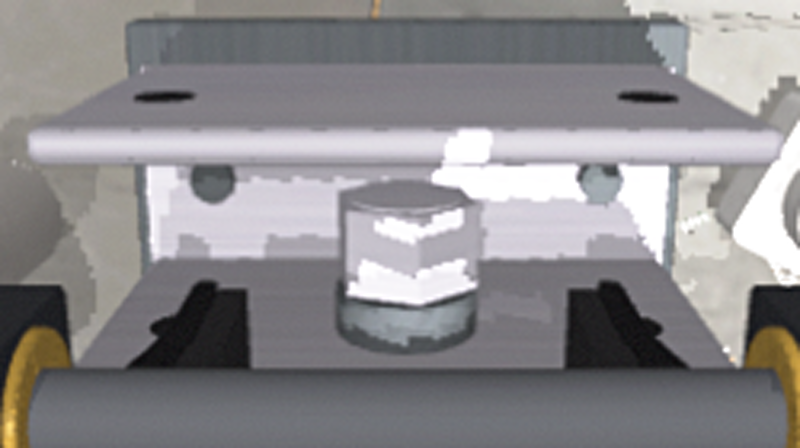

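```bash
python3 - <<'E'
from h import *
i=np.load("i2.npy",allow_pickle=True).item()
p=np.array([.4415,.0923,.1261])
L=np.array([[59,74,104],[53,74,104],[59,-74,104],[53,-74,104],[28,55,21],[28,-55,21]])/1e3
U=np.array([[30,130],[33,163],[781,130],[779,160],[213,183],[600,182]])
U=(U+.5)/3.2-.5+150
f=lambda p:(proj(i,jig(p[:3],L)+[0,0,p[3]])-U).ravel()
for z in(0,-.004,-.007):
  r=least_squares(lambda q:f(np.r_[q,z]),[.45,.1,.12]);p=r.x;print(p,r.fun.reshape(-1,2).round(1).tolist(),jig(p,[.0265,0,.068]))
r=least_squares(f,[.45,.1,.12,0]); print(r.x,r.fun.reshape(-1,2).round(2).tolist(),jig(r.x[:3],[.0265,0,.068]))
p=r.x
# hex centre lines for head
Hd=jig(p[:3],np.array([[16.5,0,85.3],[36.5,0,85.3],[36.5,15,68],[36.5,-15,68]])/1e3)
for dz in(0,p[3]): print(((proj(i,Hd+[0,0,dz])-150+.5)*3.2-.5).round().tolist())
E
```

```text
[0.44238311 0.09251085 0.13116374] [[-2.8, 0.8], [-2.8, -0.0], [2.9, 0.3], [2.6, 0.4], [-1.1, -0.3], [1.2, -0.2]] [[0.46865549 0.09597673 0.068     ]]
[0.44161962 0.09242123 0.13114423] [[-0.3, 0.7], [-0.4, -0.3], [0.4, 0.2], [0.2, 0.2], [-0.2, -0.6], [0.4, -0.5]] [[0.46789206 0.0958866  0.068     ]]
[0.44104323 0.0923536  0.13113054] [[1.5, 0.7], [1.4, -0.5], [-1.4, 0.2], [-1.6, -0.0], [0.4, -0.7], [-0.3, -0.7]] [[0.46731572 0.09581861 0.068     ]]
[ 0.44151535  0.092409    0.13114169 -0.00454393] [[0.0, 0.72], [-0.04, -0.33], [0.09, 0.23], [-0.14, 0.14], [-0.11, -0.59], [0.23, -0.51]] [[0.4677878 0.0958743 0.068    ]]
[[406.0, 308.0], [406.0, 221.0], [341.0, 200.0], [471.0, 200.0]]
[[406.0, 301.0], [406.0, 215.0], [342.0, 195.0], [470.0, 195.0]]
```

Emit:
jog_arm([
  [[0,0,0.2,-0.001,0,-0.03,-0.1],[0,0,0.2,-0.001,0,-0.055,-0.1],[0,0,0.2,-0.001,0,-0.075,-0.1],[0,0,0.2,-0.001,0,-0.084,-0.1],[0,0,0.2,-0.001,0,-0.084,-0.1],[0,0,0.2,-0.001,0,-0.084,-0.1]],
])

```text
time: 2.45
position: [0.4701, 0.0956, 0.0494]
tool_rot: [-0.046, 0.706, -0.705, 0.048]
ft_force: [0.5, -0.2, 0.5]
grip_width: 0.0479
```

```bash
python3 snap.py 3; python3 - <<'E'
import cv2
im=cv2.imread("pics/w3.png"); cv2.imwrite("pics/w3c.png",cv2.resize(im[150:340,150:410],None,fx=3,fy=3,interpolation=cv2.INTER_CUBIC))
from rig import *
cv2.imwrite("pics/side3.png",cv2.resize(camera("side")[150:300,150:330,::-1],None,fx=4,fy=4,interpolation=cv2.INTER_CUBIC))
E
```

```text
2.45 [0.4701 0.0956 0.0494] 0.047898078458912315
```

View pics/w3c.png

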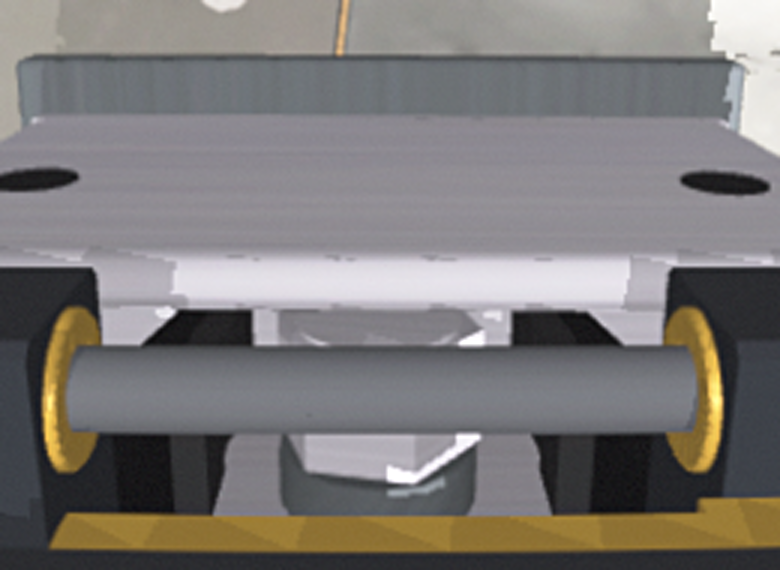

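View pics/side3.png

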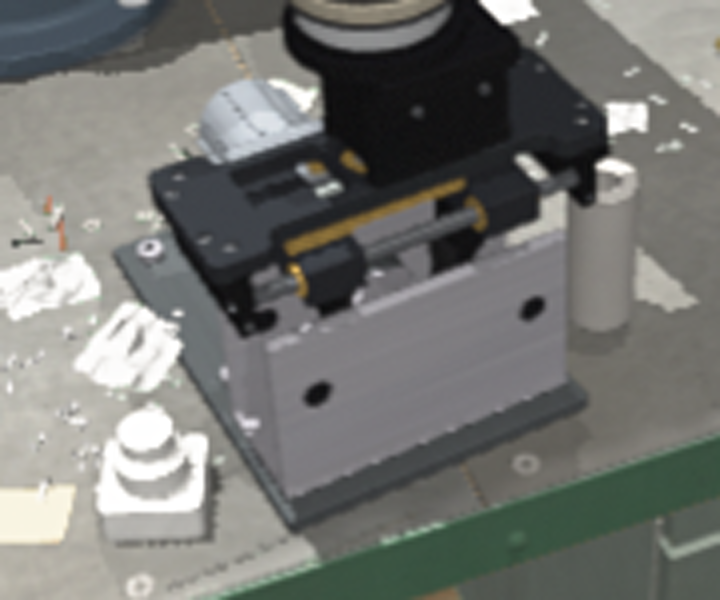

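Emit:
jog_arm([
  [[0,0,0,-0.0015,0,0,-0.1],[0,0,0,-0.0015,0,0,-0.1],[0,0,0,-0.0015,0,0,-0.1],[0,0,0,-0.0015,0,0,-0.1],[0,0,0,-0.0015,0,0,-0.1],[0,0,0,-0.0015,0,0,-0.1],[0,0,0,-0.0015,0,0,-0.1],[0,0,0,-0.0015,0,0,-0.1]],
])

```text
time: 3.35
position: [0.4685, 0.0956, 0.0494]
tool_rot: [-0.046, 0.706, -0.705, 0.048]
ft_force: [-0.2, 0.0, -0.6]
grip_width: 0.0479
```

Emit:
jog_arm([
  [[0,0,0,0,0,0,-0.1],[0,0,0,0,0,0,-0.1],[0,0,0,0,0,0,-0.1],[0,0,0,0,0,0,-0.1],[0,0,0,0,0,0,-0.1],[0,0,0,0,0,0,-0.1],[0,0,0,0,0,0,-0.1],[0,0,0,0,0,0,-0.1]],
])

```text
time: 4.15
position: [0.4685, 0.0956, 0.0494]
tool_rot: [-0.046, 0.706, -0.705, 0.048]
ft_force: [-0.1, -0.4, 0.3]
grip_width: 0.0477
```

Emit:
jog_arm([
  [[0,0,0,0,0,0,-0.1],[0,0,0,0,0,0,-0.1],[0,0,0,0,0,0,-0.1],[0,0,0,0,0,0,-0.1],[0,0,0,0,0,0,-0.1],[0,0,0,0,0,0,-0.1],[0,0,0,0,0,0,-0.1],[0,0,0,0,0,0,-0.1]],
])

```text
time: 4.95
position: [0.4686, 0.0956, 0.0494]
tool_rot: [-0.046, 0.706, -0.705, 0.048]
ft_force: [0.2, -0.1, -1.1]
grip_width: 0.0478
```

```bash
python3 snap.py 4; python3 - <<'E'
import cv2
im=cv2.imread("pics/w4.png"); cv2.imwrite("pics/w4c.png",cv2.resize(im[230:340,200:360],None,fx=5,fy=5,interpolation=cv2.INTER_CUBIC))
E
```

```text
4.95 [0.4686 0.0956 0.0494] 0.04779812019767696
```

View pics/w4c.png

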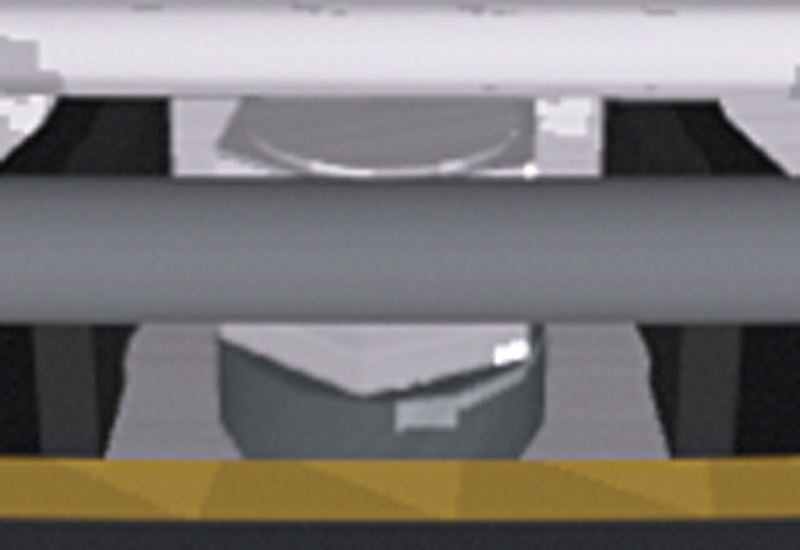

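Emit:
jog_arm([
  [[0,0,0,0,0,0,0.15],[0,0,0,0,0,0,1],[0,0,0,0,0,0,1],[0,0,0,0,0,0,1],[0,0,0,0,0,0,1],[0,0,0,0,0,0,1]],
], squeeze=50)

```text
time: 5.6
position: [0.4685, 0.0959, 0.0495]
tool_rot: [-0.046, 0.706, -0.705, 0.048]
ft_force: [-0.1, 2.8, 0.5]
grip_width: 0.0297
```

```bash
python3 snap.py 5; python3 - <<'E'
import cv2
im=cv2.imread("pics/w5.png"); cv2.imwrite("pics/w5c.png",cv2.resize(im[230:340,200:360],None,fx=5,fy=5,interpolation=cv2.INTER_CUBIC))
from rig import *
o=get_obs();print(o["ft_force"],o["moment"],o["grip_width"])
E
```

```text
5.6 [0.4685 0.0959 0.0495] 0.02965875222213238
[1.04467743 4.107034   0.8731051 ] [ 0.69287637  0.16479949 -0.02364965] 0.029233626285201198
```

View pics/w5c.png

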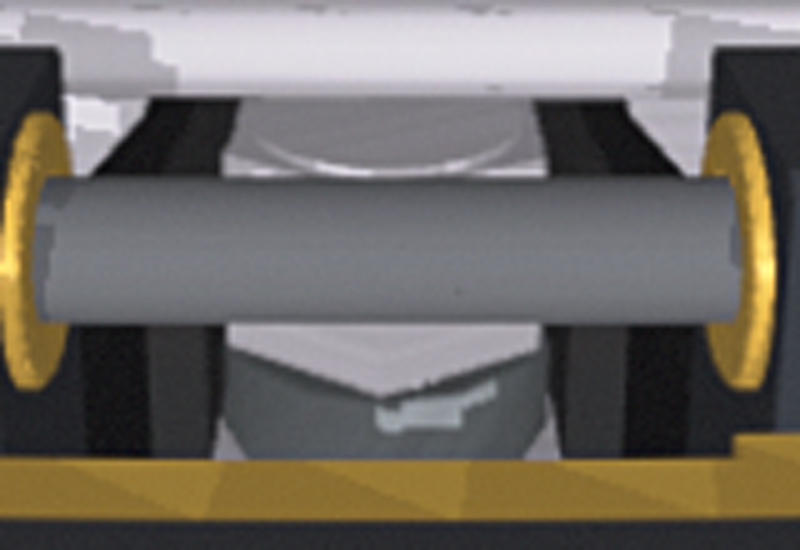

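Emit:
jog_arm([
  [[0,0,0,0,0,0,1],[0,0,0,0,0,0,1],[0,0,0,0,0,0,1],[0,0,0,0,0,0,1],[0,0,0,0,0,0,1],[0,0,0,0,0,0,1],[0,0,0,0,0,0,1],[0,0,0,0,0,0,1]],
])

```text
time: 6.45
position: [0.4685, 0.0959, 0.0495]
tool_rot: [-0.046, 0.706, -0.705, 0.048]
ft_force: [0.6, 3.5, 0.5]
grip_width: 0.0293
```

Emit:
jog_arm([
  [[0,0,0,0,0,0,1],[0,0,0,0,0,0,1],[0,0,0,0,0,0,1],[0,0,0,0,0,0,1],[0,0,0,0,0,0,1],[0,0,0,0,0,0,1],[0,0,0,0,0,0,1],[0,0,0,0,0,0,1]],
])

```text
time: 7.25
position: [0.4685, 0.0959, 0.0495]
tool_rot: [-0.046, 0.706, -0.705, 0.048]
ft_force: [0.7, 3.5, 0.2]
grip_width: 0.0295
```

```bash
python3 snap.py 6; python3 - <<'E'
import cv2
im=cv2.imread("pics/w6.png"); cv2.imwrite("pics/w6c.png",cv2.resize(im[230:340,200:360],None,fx=5,fy=5,interpolation=cv2.INTER_CUBIC))
from rig import *
o=get_obs();print(o["ft_force"],o["moment"],o["grip_width"])
E
```

```text
7.25 [0.4685 0.0959 0.0495] 0.02948592261335729
[-0.01975243  2.80123637  0.31740109] [ 0.50919453  0.08700546 -0.01547177] 0.029448104849428763
```

View pics/w6c.png

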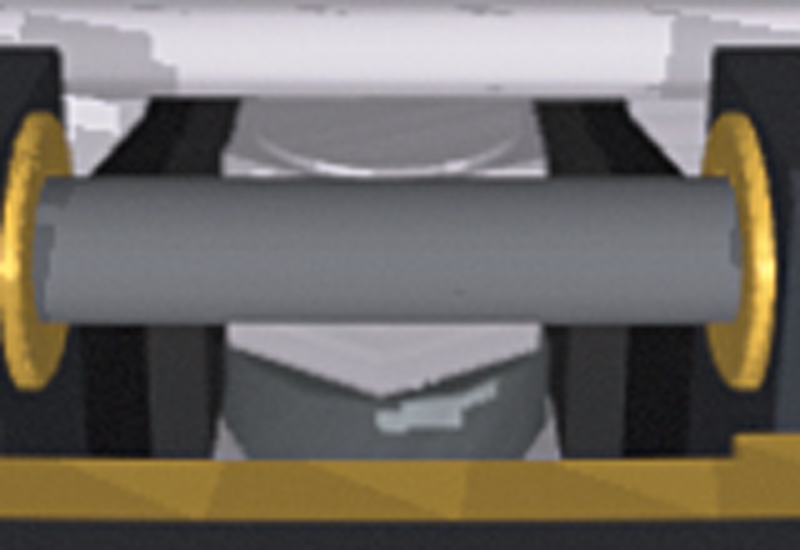

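The head is gripped on two flats: the ridge stays at crop column 380 and the head has not turned in 1.7 s. I'll keep holding.

Emit:
jog_arm([
  [[0,0,0,0,0,0,1],[0,0,0,0,0,0,1],[0,0,0,0,0,0,1],[0,0,0,0,0,0,1],[0,0,0,0,0,0,1],[0,0,0,0,0,0,1],[0,0,0,0,0,0,1],[0,0,0,0,0,0,1]],
])

```text
time: 8.1
position: [0.4685, 0.096, 0.0495]
tool_rot: [-0.046, 0.706, -0.705, 0.048]
ft_force: [-0.1, 3.8, 0.6]
grip_width: 0.0297
```

Emit:
jog_arm([
  [[0,0,0,0,0,0,1],[0,0,0,0,0,0,1],[0,0,0,0,0,0,1],[0,0,0,0,0,0,1],[0,0,0,0,0,0,1],[0,0,0,0,0,0,1],[0,0,0,0,0,0,1],[0,0,0,0,0,0,1]],
])

```text
time: 8.9
position: [0.4685, 0.0959, 0.0495]
tool_rot: [-0.046, 0.706, -0.705, 0.048]
ft_force: [-0.8, 1.5, 0.4]
grip_width: 0.0298
```

Emit:
jog_arm([
  [[0,0,0,0,0,0,1],[0,0,0,0,0,0,1],[0,0,0,0,0,0,1],[0,0,0,0,0,0,1],[0,0,0,0,0,0,1],[0,0,0,0,0,0,1],[0,0,0,0,0,0,1],[0,0,0,0,0,0,1]],
])

```text
time: 9.7
position: [0.4685, 0.0959, 0.0495]
tool_rot: [-0.046, 0.706, -0.705, 0.048]
ft_force: [-0.1, 3.7, 1.4]
grip_width: 0.03
```

Emit:
jog_arm([
  [[0,0,0,0,0,0,1],[0,0,0,0,0,0,1],[0,0,0,0,0,0,1],[0,0,0,0,0,0,1],[0,0,0,0,0,0,1],[0,0,0,0,0,0,1],[0,0,0,0,0,0,1],[0,0,0,0,0,0,1]],
])

```text
time: 10.5
position: [0.4685, 0.0959, 0.0495]
tool_rot: [-0.046, 0.706, -0.705, 0.048]
ft_force: [1.1, 2.5, 1.0]
grip_width: 0.0296
```

Emit:
jog_arm([
  [[0,0,0,0,0,0,1],[0,0,0,0,0,0,1],[0,0,0,0,0,0,1],[0,0,0,0,0,0,1],[0,0,0,0,0,0,1],[0,0,0,0,0,0,1],[0,0,0,0,0,0,1],[0,0,0,0,0,0,1]],
])

```text
time: 11.3
position: [0.4685, 0.0959, 0.0495]
tool_rot: [-0.046, 0.706, -0.705, 0.048]
ft_force: [-0.1, 2.8, 0.9]
grip_width: 0.0292
```

Emit:
jog_arm([
  [[0,0,0,0,0,0,1],[0,0,0,0,0,0,1],[0,0,0,0,0,0,1],[0,0,0,0,0,0,1],[0,0,0,0,0,0,1],[0,0,0,0,0,0,1],[0,0,0,0,0,0,1],[0,0,0,0,0,0,1]],
])

```text
time: 12.1
position: [0.4685, 0.0959, 0.0495]
tool_rot: [-0.046, 0.706, -0.705, 0.048]
ft_force: [0.4, 2.2, -1.0]
grip_width: 0.0295
```

Emit:
jog_arm([
  [[0,0,0,0,0,0,1],[0,0,0,0,0,0,1],[0,0,0,0,0,0,1],[0,0,0,0,0,0,1],[0,0,0,0,0,0,1],[0,0,0,0,0,0,1],[0,0,0,0,0,0,1],[0,0,0,0,0,0,1]],
])

```text
time: 12.9
position: [0.4685, 0.0959, 0.0495]
tool_rot: [-0.046, 0.706, -0.705, 0.048]
ft_force: [-0.1, 2.5, 0.4]
grip_width: 0.0291
```

Emit:
jog_arm([
  [[0,0,0,0,0,0,1],[0,0,0,0,0,0,1],[0,0,0,0,0,0,1],[0,0,0,0,0,0,1],[0,0,0,0,0,0,1],[0,0,0,0,0,0,1],[0,0,0,0,0,0,1],[0,0,0,0,0,0,1]],
])

```text
time: 13.7
position: [0.4685, 0.0959, 0.0495]
tool_rot: [-0.046, 0.706, -0.705, 0.048]
ft_force: [0.7, 3.1, 0.5]
grip_width: 0.0298
```

Emit:
jog_arm([
  [[0,0,0,0,0,0,1],[0,0,0,0,0,0,1],[0,0,0,0,0,0,1],[0,0,0,0,0,0,1],[0,0,0,0,0,0,1],[0,0,0,0,0,0,1],[0,0,0,0,0,0,1],[0,0,0,0,0,0,1]],
])

```text
time: 14.5
position: [0.4685, 0.0959, 0.0495]
tool_rot: [-0.046, 0.706, -0.705, 0.048]
ft_force: [0.8, 1.3, 0.9]
grip_width: 0.0293
```

Emit:
jog_arm([
  [[0,0,0,0,0,0,1],[0,0,0,0,0,0,1],[0,0,0,0,0,0,1],[0,0,0,0,0,0,1],[0,0,0,0,0,0,1],[0,0,0,0,0,0,1],[0,0,0,0,0,0,1],[0,0,0,0,0,0,1]],
])

```text
time: 15.3
position: [0.4685, 0.0959, 0.0495]
tool_rot: [-0.046, 0.706, -0.705, 0.048]
ft_force: [0.0, 3.5, 1.3]
grip_width: 0.0294
```

```bash
python3 snap.py 7; python3 - <<'E'
import cv2
a=cv2.imread("pics/w7.png"); 
cv2.imwrite("pics/w7c.png",cv2.resize(a[230:340,200:360],None,fx=5,fy=5,interpolation=cv2.INTER_CUBIC))
from rig import *
o=get_obs();print(o["ft_force"],o["moment"],o["grip_width"])
cv2.imwrite("pics/scene7.png",camera("scene")[:,:,::-1])
E
```

```text
15.3 [0.4685 0.0959 0.0495] 0.029386386515109872
[0.15205601 2.84774107 0.22380128] [ 0.57753868  0.10831203 -0.02110693] 0.029325205197665703
```

View pics/w7c.png

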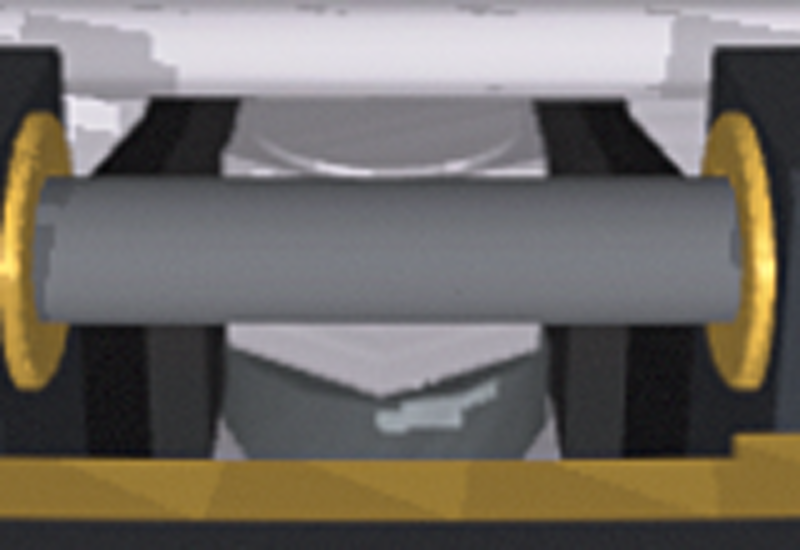

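View pics/scene7.png

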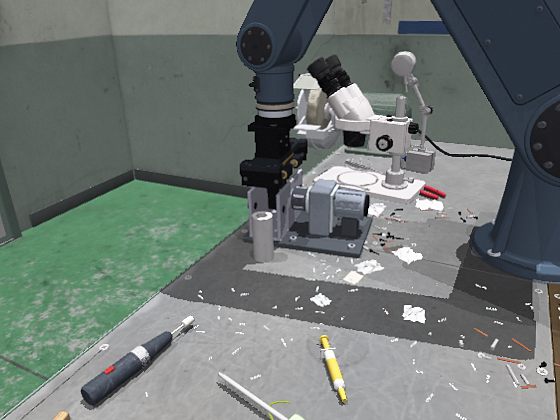

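```bash
python3 -c "
from rig import *
print(hand_in()); "
```

```text
the job is handed in; nothing more can be done
None
```

I gripped the bolt head on one pair of flats with a 50 N grip, held it still for about 9.8 s and handed the job in still gripping, at about 15.4 s on the clock. At the runner's stated 0.25 rad/s, that is about 2.4 rad of thread against the 1.57 rad needed. I worked that out from the hold time and did not measure the thread joint directly.

- **Head held:** the ridge of the hexagon stayed at the same pixel in the wrist pictures at 5.6, 7.25 and 15.3 s. The finger opening stayed at about 29–30 mm, which matches the 30 mm across the flats.
- **Forces:** in every reading the outside force on the tool was about 4 N or less. I saw no sign of pressing on the bracket.
- **Bush and aluminium part:** the bush looked unmoved in the last scene picture. I saw the aluminium part only up to the descent, not in the last pictures; nothing came near it.
- **Disagreement:** heights from the wrist camera came out about 4–5 mm lower than the stated dimensions. I kept the grasp at the nominal height of 68 mm, and the grip was sound.

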